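# Press-test the returned push switches, lightest spring first

### The job

These push switches have come back from hire and need a press test before they go on the shelf, lightest spring first. Push the light blue-capped key right down until it clicks and let it come back up, then push the stiff green mushroom button right down until it clicks and let it come up too. Do not press the red stop button, and leave the blue grease tin standing where it is.

Things in the scene. Friction and masses are not known exactly. Their poses are not given: they have to be found in the camera images.
- jog_key_top (a point): Centre of the top of the light key: square blue cap 42 x 42 mm in a black frame 56 mm square, on a black 90 mm square box with grey lid, fixed to the bench, yaw up to 30 deg. At rest its top is 70 mm above the bench, 12 mm above the frame. Goes straight down 8 mm (1.2 N rising evenly to 4 N at the stop), springs back; clicked when 5 mm or more down. Point moves with the cap.
- start_palm_top (a point): Centre of the top of the stiff button: green mushroom head 56 mm across (flat top 48 mm), on a grey 90 mm square box with white lid, fixed to the bench, yaw up to 30 deg. Lid 60 mm, head's top at rest 90 mm above the bench. Goes straight down 8 mm (4.5 N rising evenly to 15 N at the stop), springs back; clicked when 5 mm or more down. Point moves with the head.
- stop_palm_top (a point): Centre of the top of the red stop button, a bystander not to be pressed: red mushroom head, same size, height and travel as the green one, on a yellow box. The three boxes stand in a row across the bench in any order, at least 140 mm between centres. Point moves with the head.
- grease_tin: Loose closed blue tin with a yellow band and a bare metal lid, 79 mm across, 55 mm high, about 0.35 kg, standing on the bench beyond the switch boxes. Origin at the centre of its underside, z up its axis. A bystander, to be left standing where it is.

How it is judged:
By the outcome, as a careful person would: the job done as asked, in the order asked, and still so for the second after the job is handed in, with the robot touching nothing.
It also fails if it takes over 38 s, if anything falls off the work surface, if the arm or the gripper's body presses on something with over 40 N, if the wrist force passes 120 N, or if a joint passes its speed limit or range.

### The arm

A 6-joint arm with a two-finger parallel gripper is mounted at the origin on the work surface. World frame = base frame: x ahead of the robot, y to its left, z up, the work surface at z = 0. Lengths are in mm, angles in rad, forces in N, time in s.
With the tool pointing down it reaches from about 350 to 875 mm from the base axis. Payload 4.2 kg.
Tool frame: the origin (TCP) lies midway between the tips of the shut fingers; the grasp point (between the pads) lies 19 mm behind it (arm.grasp_offset is the distance from the TCP to the grasp point, in mm); z points along the fingers, y is the direction in which the jaws open and shut (so a half turn about z gives the same grasp; the last joint's range is limited). The gripper opens to 85 mm and grips with 20 to 120 N. Pads are 22 mm wide; open, the fingers measure 114 mm over their backs; the gripper's body (76 mm by 85 mm) begins 54 mm behind the grasp point. The pads swing forward as they close: fully open they stand 13 mm farther back than shut.
Start: joints at [-0.951, 0.385, 0.008, 0, -1.194, -0.259], TCP at [220.653, -584.732, 231.312] pointing down, gripper open.
Joint ranges: [-3.14, 3.14], [-1.21, 2.06], [-1.07, 1.41], [-3.16, 2.05], [-2.99, -0.16], [-3.1, 3.1]. Speed limits (rad/s): [2.79, 2.79, 3.14, 3.14, 3.14, 3.14].

### API

Orientations are given as a unit quaternion [x, y, z, w].
In Python, from bench import arm gives the robot as it stands.
- The arm moves only by the tool move_arm, never from a script. Its argument "moves" is a list of rows, each an object with "gripper": the gripper's target within -1 to 1 (fully open at 1, half-way at 0, shut at -1); "xyz": the shift along the tool's x, y, z in cm, a list of three; "angular": the turn, a rotation vector about the tool's x, y, z in rad, a list of three. In form: [{"gripper": gripper, "xyz": [dx, dy, dz], "angular": [wx, wy, wz]}, ...]. A call has 1 to 10 rows; each row is the pose to reach, as a shift and turn from the pose commanded when the call began, along the tool's axes at that moment; what a row does not reach only later rows make up. A row lasts 1/8 s, in which the tool goes at most 62.5 mm and 10.7 degrees, less where a joint would pass 70% of its speed; a pose out of reach is approached as far as the arm can. A call with a gripper value outside its range is refused whole. The fingers move at their own pace and stop on an object; the grip force is fixed at half the most. Time passes only in rows, so rows that repeat a pose let the fingers close. It gives the time, the measured TCP pose, the force and the opening at its end, in the units of the state.
- arm.read_state(): the state, without advancing time (a new reading comes with each control period).
- arm.get_image(name): name is "scene" or "top" or "wrist"; returns (picture, depth): 400x640x3 uint8, blue, green, red; 400x640 float32, mm along the optical axis (not along the pixel's ray), 0 where there is no reading.
- arm.get_calibration(name): a dict with "camera_matrix" (3x3 intrinsics, pixels), "R" (3x3) and "t" (3): a world point X has camera coordinates R X + t. Camera axes: x right, y down, z forward; pixel columns grow to the right and rows downward; lengths in mm; the calibration is good to about 2 mm. A picture is of the moment at which its call begins: read the wrist's pose just before it. get_calibration takes no time and is no camera call; for the wrist camera it gives the pose at the moment of the call.
- arm.job_done(): hands the job in, once; it reports no verdict.
The state is a dict: "clock": time; "joints": joint angles; "joint_vel": joint speeds; "joint_efforts": joint torques, N m; "position": TCP position; "ee_rot": TCP orientation; "contact_force": force on the tool from outside, world axes, zero at the start; "wrist_torque": the same for the moment, N m; "gripper_width": finger opening in mm.
Only numpy, scipy, OpenCV 4.12 (cv2) and the standard library are available. Lean on these libraries where they do the work, as an engineer would, in place of code of your own. Each camera call takes 0.05 s, during which the arm holds its last target. There are 200 camera calls.

## Working session

There is one attempt and no reset: what is moved stays moved. The work goes in short steps, Python scripts to look and compute and a tool call to move; the robot and the scene stay as the last step left them, time stands still between calls to the robot, and variables do not carry over. Pictures are saved under pics/ and viewed, about 8 in all and at most 12, crops included, and the job is handed in when it is done.

Besides the shell and the picture viewer there is one more tool, called after "Call:" as a command line: name --argument value ..., lists and objects as JSON in quotes. move_arm: Moves the arm, as the interface text tells. Its arguments: {"type":"object","properties":{"moves":{"type":"array","items":{"type":"object","properties":{"gripper":{"type":"number"},"xyz":{"type":"array","items":{"type":"number"}},"angular":{"type":"array","items":{"type":"number"}}}}}},"required":["moves"]}

```bash
mkdir -p pics; python3 - <<'E'
from bench import arm
import cv2,numpy as np
s=arm.read_state();print(s)
for n in("top","scene"):
    im,d=arm.get_image(n);c=arm.get_calibration(n);cv2.imwrite(f"pics/{n}1.png",im);np.savez(f"{n}1.npz",im=im,d=d,**c)
    print(n,c)
E
```

```text
{'clock': 0.0, 'joints': array([-9.51413018e-01,  3.85554921e-01,  6.64333159e-03, -4.98909649e-04,
       -1.19399442e+00, -2.58584066e-01]), 'joint_vel': array([ 0.00127385, -0.00059932, -0.00185516,  0.00016427, -0.0004378 ,
        0.00023928]), 'joint_efforts': array([ 7.11629746e-04, -3.92289305e+01,  1.88405961e+01,  4.18628857e+00,
       -4.62869735e-03,  3.08833023e-06]), 'position': array([ 220.44622151, -584.21688327,  230.22943029]), 'ee_rot': array([-1.79332081e-01,  9.83788005e-01,  1.05337081e-03, -2.38455067e-04]), 'contact_force': array([ 0.69780414,  0.35378778, -0.34586122]), 'wrist_torque': array([-0.04560275,  0.02910962, -0.01200627]), 'gripper_width': 85.28732455406598}
top {'camera_matrix': array([[503.4070378 ,   0.        , 322.1358032 ],
       [  0.        , 503.4070378 , 206.23777327],
       [  0.        ,   0.        ,   1.        ]]), 'R': array([[-0.12910428, -0.99162667, -0.00293719],
       [-0.96626086,  0.12646641, -0.22437958],
       [ 0.22287223, -0.02613027, -0.9744974 ]]), 't': array([ 83.00233468, 601.66305431, 988.26775207])}
scene {'camera_matrix': array([[427.0328577 ,   0.        , 311.92304714],
       [  0.        , 427.0328577 , 198.29375827],
       [  0.        ,   0.        ,   1.        ]]), 'R': array([[-0.89255137,  0.45093091, -0.00365546],
       [ 0.3874658 ,  0.76273406, -0.5177905 ],
       [-0.2306996 , -0.46357098, -0.85549964]]), 't': array([ 528.70744339, -217.22817465, 1171.24226231])}
```

View pics/top1.png

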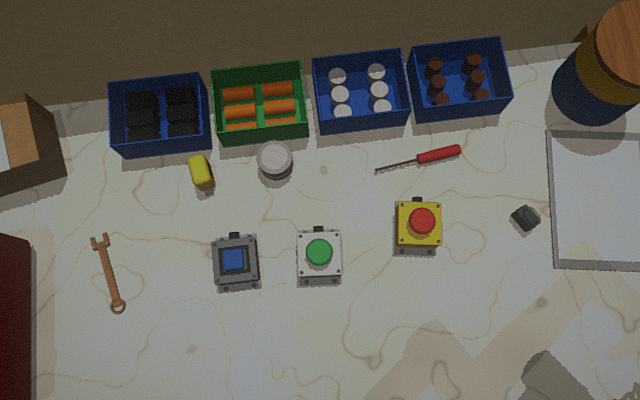

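View pics/scene1.png

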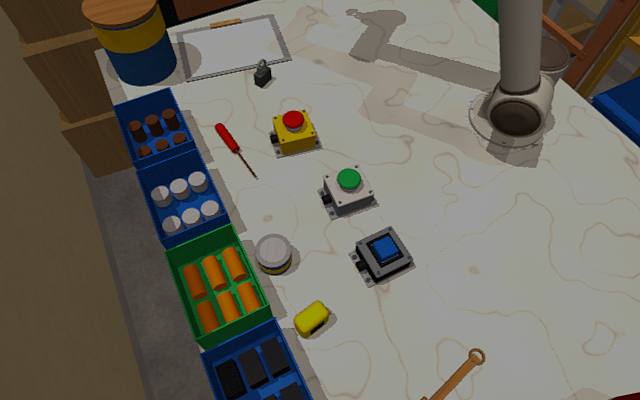

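Top view: blue key about (233,260), green (319,252), red (422,221), tin (275,160). The scene view shows them in the same order. Next I measure their positions.

```bash
cat > h.py <<'E'
import cv2,numpy as np
def ray(u,v,c,z):
    K,R,t=c["camera_matrix"],c["R"],c["t"]
    d=R.T@np.linalg.solve(K,[u,v,1.]);o=-R.T@t
    return o+d*(z-o[2])/d[2]
def blobs(im,lo,hi,amin=150):
    m=cv2.inRange(cv2.cvtColor(im,cv2.COLOR_BGR2HSV),lo,hi)
    return [k for k in cv2.findContours(m,0,2)[0] if cv2.contourArea(k)>amin]
E
python3 - <<'E'
from h import *
R={"blue":((105,120,60),(125,255,255),70),"green":((50,120,60),(80,255,255),88),"red":((0,150,90),(6,255,255),88)}
for n in("top","scene"):
    c=np.load(n+"1.npz")
    for k,(lo,hi,z) in R.items():
        for b in blobs(c["im"],lo,hi):
            (u,v),(w,h),a=cv2.minAreaRect(b)
            if max(w,h)>60 or max(w,h)>2*min(w,h):continue
            dd=c["d"][int(v),int(u)];q=c["R"].T@(np.linalg.solve(c["camera_matrix"],[u,v,1])*dd-c["t"])
            bp=cv2.boxPoints(((u,v),(w,h),a));P=[ray(*p,c,z) for p in bp];e=P[1]-P[0];e2=P[2]-P[1]
            print(n,k,(round(u),round(v)),ray(u,v,c,z).round(1),"depth",q.round(1),"sides",np.linalg.norm(e).round(),np.linalg.norm(e2).round(),"yaw",np.degrees(np.arctan2(e[1],e[0])).round(1))
E
```

```text
top blue (233, 259) [521.2 200.1  70. ] depth [521.1 200.   70.6] sides 40.0 41.0 yaw -92.2
top green (319, 251) [511.9  24.2  88. ] depth [511.9  24.2  88.2] sides 50.0 50.0 yaw -52.0
top red (422, 220) [ 547.7 -193.9   88. ] depth [ 547.4 -193.4   90.1] sides 49.0 50.0 yaw -97.5
scene blue (385, 247) [522.3 201.1  70. ] depth [521.7 200.6  68.6] sides 47.0 43.0 yaw -177.7
scene green (348, 178) [512.2  25.6  88. ] depth [513.   26.7  89.9] sides 53.0 52.0 yaw 153.0
scene red (293, 119) [ 547.8 -191.4   88. ] depth [ 548.6 -189.7   90.1] sides 50.0 52.0 yaw 153.0
```

Call:
move_arm --moves '[{"gripper": -1,"xyz": [-55.9,62.8,8],"angular": [0,0,0]},{"gripper": -1,"xyz": [-55.9,62.8,8],"angular": [0,0,0]},{"gripper": -1,"xyz": [-55.9,62.8,8],"angular": [0,0,0]},{"gripper": -1,"xyz": [-55.9,62.8,8],"angular": [0,0,0]},{"gripper": -1,"xyz": [-55.9,62.8,8],"angular": [0,0,0]},{"gripper": -1,"xyz": [-55.9,62.8,8],"angular": [0,0,0]},{"gripper": -1,"xyz": [-55.9,62.8,8],"angular": [0,0,0]},{"gripper": -1,"xyz": [-55.9,62.8,8],"angular": [0,0,0]},{"gripper": -1,"xyz": [-55.9,62.8,8],"angular": [0,0,0]},{"gripper": -1,"xyz": [-55.9,62.8,8],"angular": [0,0,0]}]'

```text
clock: 1.35
position: [443.8, -1.8, 172.0]
ee_rot: [-0.18, 0.984, 0.0, 0.0]
contact_force: [0.6, 0.3, -0.0]
gripper_width: 0.1
```

Call:
move_arm --moves '[{"gripper": -1,"xyz": [-14.4,16.2,5],"angular": [0,0,0]},{"gripper": -1,"xyz": [-14.4,16.2,5],"angular": [0,0,0]},{"gripper": -1,"xyz": [-14.4,16.2,5],"angular": [0,0,0]},{"gripper": -1,"xyz": [-14.4,16.2,5],"angular": [0,0,0]},{"gripper": -1,"xyz": [-14.4,16.2,5],"angular": [0,0,0]},{"gripper": -1,"xyz": [-14.4,16.2,5],"angular": [0,0,0]},{"gripper": -1,"xyz": [-14.4,16.2,5],"angular": [0,0,0]}]'

```text
clock: 2.22
position: [520.9, 197.5, 122.5]
ee_rot: [-0.179, 0.984, 0.0, 0.0]
contact_force: [-0.1, -0.6, 0.1]
gripper_width: 0.1
```

```bash
python3 - <<'E'
from bench import arm
from scipy.spatial.transform import Rotation as Ro
import numpy as np
s=arm.read_state();R=Ro.from_quat(s["ee_rot"]).as_matrix()
print(s["clock"],s["position"],s["contact_force"])
for z in(75,):print(R.T@(np.array([521.7,200.5,z])-s["position"])/10)
E
```

```text
2.225 [520.86617143 197.46011953 122.48793334] [-0.11736443 -0.61876081  0.10602675]
[-0.18449655  0.25473353  4.74883895]
```

Call:
move_arm --moves '[{"gripper": -1,"xyz": [-0.2,0.3,3.5],"angular": [0,0,0]},{"gripper": -1,"xyz": [-0.2,0.3,4.5],"angular": [0,0,0]},{"gripper": -1,"xyz": [-0.2,0.3,5.0],"angular": [0,0,0]},{"gripper": -1,"xyz": [-0.2,0.3,5.3],"angular": [0,0,0]},{"gripper": -1,"xyz": [-0.2,0.3,5.6],"angular": [0,0,0]},{"gripper": -1,"xyz": [-0.2,0.3,5.75],"angular": [0,0,0]},{"gripper": -1,"xyz": [-0.2,0.3,5.85],"angular": [0,0,0]},{"gripper": -1,"xyz": [-0.2,0.3,5.85],"angular": [0,0,0]}]'

```text
clock: 3.22
position: [522.4, 202.1, 64.0]
ee_rot: [-0.18, 0.984, 0.0, 0.0]
contact_force: [0.3, -1.6, 3.0]
gripper_width: 0.2
```

Call:
move_arm --moves '[{"gripper": -1,"xyz": [0,0,0.1],"angular": [0,0,0]},{"gripper": -1,"xyz": [0,0,0.2],"angular": [0,0,0]},{"gripper": -1,"xyz": [0,0,0.25],"angular": [0,0,0]},{"gripper": -1,"xyz": [0,0,0.25],"angular": [0,0,0]}]'

```text
clock: 3.72
position: [522.4, 202.1, 62.0]
ee_rot: [-0.18, 0.984, -0.0, 0.0]
contact_force: [-0.2, -3.1, 7.8]
gripper_width: -0.0
```

```bash
python3 - <<'E'
from bench import arm
s=arm.read_state()
print(s["clock"],s["position"],s["contact_force"])
E
```

```text
3.725 [522.39835018 202.11067705  62.04070011] [-0.15558065 -3.05692842  7.79235778]
```

Call:
move_arm --moves '[{"gripper": -1,"xyz": [0,0,-3],"angular": [0,0,0]},{"gripper": -1,"xyz": [0,0,-7],"angular": [0,0,0]},{"gripper": -1,"xyz": [7.2,-16.2,-6.5],"angular": [0,0,0]},{"gripper": -1,"xyz": [7.2,-16.2,-6.5],"angular": [0,0,0]},{"gripper": -1,"xyz": [7.2,-16.2,-6.5],"angular": [0,0,0]},{"gripper": -1,"xyz": [7.2,-16.2,-6.5],"angular": [0,0,0]},{"gripper": -1,"xyz": [7.2,-16.2,-6],"angular": [0,0,0]},{"gripper": -1,"xyz": [7.2,-16.2,-6],"angular": [0,0,0]}]'

```text
clock: 4.72
position: [511.6, 26.1, 120.3]
ee_rot: [-0.18, 0.984, 0.0, -0.001]
contact_force: [0.5, 0.6, -0.6]
gripper_width: -0.3
```

```bash
python3 - <<'E'
from bench import arm
import cv2
from scipy.spatial.transform import Rotation as Ro
import numpy as np
s=arm.read_state();R=Ro.from_quat(s["ee_rot"]).as_matrix()
print(s["clock"],s["position"],s["contact_force"])
print(R.T@(np.array([512,25,90])-s["position"])/10)
im,d=arm.get_image("scene");cv2.imwrite("pics/s2.png",im)
d0=np.load("scene1.npz")["d"];print("key depth",np.median(d[243:251,381:389]),np.median(d0[243:251,381:389]))
E
```

```text
4.725 [511.57448187  26.05277167 120.31133887] [ 0.522501    0.61883438 -0.57842885]
[-0.00625963 -0.11473376  3.0310829 ]
key depth 898.8895 898.692
```

View pics/s2.png

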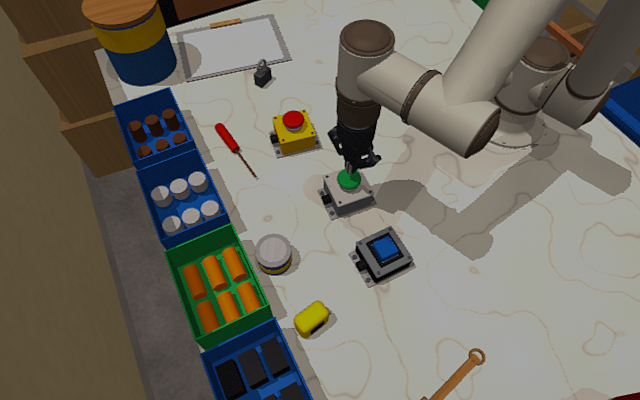

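The key at (385,247) is back at its rest height, and the shut fingers are centred over the green head at (348,178). Now I press it.

Call:
move_arm --moves '[{"gripper": -1,"xyz": [0,-0.1,2],"angular": [0,0,0]},{"gripper": -1,"xyz": [0,-0.1,2.6],"angular": [0,0,0]},{"gripper": -1,"xyz": [0,-0.1,2.9],"angular": [0,0,0]},{"gripper": -1,"xyz": [0,-0.1,3.2],"angular": [0,0,0]},{"gripper": -1,"xyz": [0,-0.1,3.4],"angular": [0,0,0]},{"gripper": -1,"xyz": [0,-0.1,3.6],"angular": [0,0,0]},{"gripper": -1,"xyz": [0,-0.1,3.7],"angular": [0,0,0]},{"gripper": -1,"xyz": [0,-0.1,3.7],"angular": [0,0,0]}]'

```text
clock: 5.78
position: [512.7, 24.5, 85.9]
ee_rot: [-0.18, 0.984, 0.0, 0.001]
contact_force: [-2.9, 1.4, 9.1]
gripper_width: -0.1
```

Call:
move_arm --moves '[{"gripper": -1,"xyz": [0,0,0.2],"angular": [0,0,0]},{"gripper": -1,"xyz": [0,0,0.4],"angular": [0,0,0]},{"gripper": -1,"xyz": [0,0,0.6],"angular": [0,0,0]},{"gripper": -1,"xyz": [0,0,0.7],"angular": [0,0,0]},{"gripper": -1,"xyz": [0,0,0.7],"angular": [0,0,0]}]'

```text
clock: 6.4
position: [513.0, 24.4, 81.9]
ee_rot: [-0.18, 0.984, -0.0, 0.001]
contact_force: [-10.9, 3.0, 28.0]
gripper_width: 0.3
```

Call:
move_arm --moves '[{"gripper": -1,"xyz": [0,0,-3],"angular": [0,0,0]},{"gripper": -1,"xyz": [0,0,-8],"angular": [0,0,0]},{"gripper": -1,"xyz": [0,0,-12],"angular": [0,0,0]},{"gripper": -1,"xyz": [0,0,-12],"angular": [0,0,0]},{"gripper": -1,"xyz": [0,0,-12],"angular": [0,0,0]}]'

```text
clock: 7.02
position: [511.6, 24.0, 196.7]
ee_rot: [-0.179, 0.984, 0.0, -0.0]
contact_force: [0.3, -0.0, -0.5]
gripper_width: -0.2
```

```bash
python3 - <<'E'
from bench import arm
import cv2,numpy as np
s=arm.read_state();print(s["clock"],s["position"],s["contact_force"])
im,d=arm.get_image("scene");cv2.imwrite("pics/s3.png",im)
d0=np.load("scene1.npz")["d"]
for n,u,v in(("key",385,247),("green",348,178),("red",293,119),("tin",273,250)):
    print(n,np.median(d[v-3:v+4,u-3:u+4]),np.median(d0[v-3:v+4,u-3:u+4]))
E
```

```text
7.025 [511.57242277  24.04335361 196.6523579 ] [ 0.31738209 -0.02210392 -0.52548754]
key 897.49603 898.54156
green 964.3555 964.69073
red 1056.1803 1055.5771
tin 911.30005 911.772
```

View pics/s3.png

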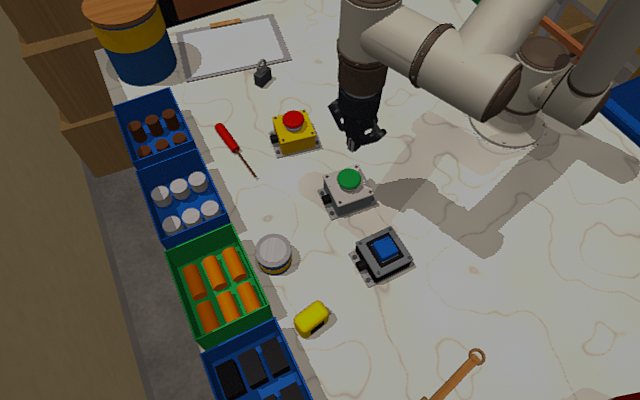

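Both buttons are up again: the key at (385,247) and the green head at (348,178). The red button at (293,119) and the tin at (273,250) haven't moved, and the arm is clear.

```bash
python3 -c "
from bench import arm
print(arm.job_done())"
```

```text
the job is handed in; nothing more can be done
None
```

The press test is done and handed in. With the fingers shut, I pushed the blue key first, then the green mushroom button, each right down to its stop. That took about 7 s of the 38 s allowed.

| Switch | Top at rest (nominal) | Pressed to | Force at the stop |
|---|---|---|---|
| Blue key | 70 mm | 62.0 mm | 7.8 N (spring gives 4 N there) |
| Green button | 90 mm | 81.9 mm | 28 N (spring gives 15 N there) |

- **Clicks:** I have no direct click signal. I take both as clicked because each went down about 8 mm, past the 5 mm needed, and the force rose above the spring's at the stop.
- **After release:** the last depth checks put all four things within about 1 mm of where they started. Both buttons are back up, and the red button and the tin haven't moved.
- **Robot:** it ended about 107 mm above the green button, with no contact force beyond sensor noise.

No check failed or disagreed.

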